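# Close the test nest and hold the dead-man lever in its green band

## Robot

A 7-joint arm with a two-finger parallel gripper is mounted at the origin on a cart in front of the work surface, level with it; the furniture and walls round the work are solid. World frame = base frame: x ahead of the robot, y to its left, z up, the work surface at z = 0. Lengths are in m, angles in rad, forces in N, time in s.
With the tool pointing down it reaches from about 0.4 to 0.9 m from the base axis. Payload 5.6 kg.
Tool frame: the origin (TCP) lies midway between the tips of the shut fingers; the grasp point (between the pads) lies 19 mm behind it; z points along the fingers, y is the line along which they close (so a half turn about z gives the same grasp; the last joint's range is limited). The gripper opens to 92 mm and grips with 3 to 60 N. Pads are 20 mm wide; open, the fingers measure 128 mm over their backs; the gripper's body (75 mm by 189 mm) begins 69 mm behind the grasp point.
Start: joints at [-1.305, 0.468, -0.012, 1.603, 0.006, 1.071, -0.056], TCP at [0.198, 0.619, 0.215] pointing down, gripper open.
Joint ranges: [-2.53, 2.53], [-0.31, 2.02], [-1.57, 1.55], [0.28, 2.44], [-1.29, 4.43], [0.15, 1.84], [-2.92, 2.92]. Speed limits (rad/s): [2.57, 2.57, 3.14, 3.14, 3.14, 3.14, 3.14].

## Interface

Orientations are given as [roll, pitch, yaw] about the fixed x, y, z axes, in that order (R = Rz(yaw) Ry(pitch) Rx(roll)).
In Python, from rig import get_state, grab_frame, camera_params, hand_in, outline_of, tip_of gives the robot as it stands. The module is installed in compiled form; this text tells all that it offers.
- The arm moves only by the tool move_arm, never from a script. Its argument "motion" is a list of rows, each a list of 4 numbers: the shift along the world's x, y, z in units of 40 mm (1.0 is 40 mm), then the turn about the world's z in units of 6 degrees (1.0 is 6 degrees). A call has 1 to 8 rows; each row is the pose to reach, as a shift and turn from the pose commanded when the call began; what a row does not reach only later rows make up. A row lasts 1/10 s, in which the tool goes at most 50 mm and 8.59 degrees, less where a joint would pass 70% of its speed; a pose out of reach is approached as far as the arm can. A call with a gripper value outside its range is refused whole. "fingers" is the opening, from 0 (shut) to 1 (fully open), set as the call begins (left out, the last holds). The fingers move at their own pace and stop on an object; "force" is the grip in N (left out, the last holds). Time passes only in rows, so rows that repeat a pose let the fingers close. It gives the time, the measured TCP pose, the force, the opening and the grip force at its end, in the units of the state.
- get_state(): the state, without advancing time (a new reading comes with each control period).
- grab_frame(name): name is "side" or "top"; returns (picture, depth): 384x512x3 uint8, blue, green, red; 384x512 float32, m along the optical axis (not along the pixel's ray), 0 where there is no reading.
- camera_params(name): a dict with "fx", "fy", "cx", "cy" (pixels), "distortion" ([k1, k2, p1, p2, k3] as OpenCV has them; the pictures are not rectified), "world_to_cam" (4x4, takes a point from world to camera coordinates). Camera axes: x right, y down, z forward; pixel columns grow to the right and rows downward; lengths in m; the calibration is good to about 2 mm. A picture is of the moment at which its call begins. camera_params takes no time and is no camera call.
- hand_in(): hands the job in; it is judged then, once.
Trained networks look in the newest picture that a camera, given by its name, has taken for a name from the list of things; names that differ only in an ending like _2 or _b are one class to them, and where a whole thing is asked for, a point or a joint stands for the part that bears it (a point fixed in the world has none). Each returns a list of dicts, best first, with "score" (0 to 1); they miss things now and then, are a little off and sometimes report something else, mostly with a low value. They report only what shows in the picture. A call takes as long as a camera call. They do not tell look-alikes from the thing itself.
- outline_of(target, camera): "region" (384x512 bool, what is visible of it) and "rect" ([left, top, right, bottom] in pixels, round what is visible of it).
- tip_of(target, camera): "location" ([column, row] in pixels: a listed point, or the origin of a listed thing).
The state is a dict: "clock": time; "joint_positions": joint angles; "dq": joint speeds; "joint_efforts": joint torques, N m; "ee_pos": TCP position; "eef_rot": TCP orientation; "ft_force": force on the tool from outside, world axes, zero at the start; "wrist_torque": the same for the moment, N m; "gripper_width": opening from 0.0 (shut) to 1.0 (fully open); "gripper_force": force on a finger pad.
Only numpy, scipy, OpenCV 4.12 (cv2) and the standard library are available. Lean on these libraries where they do the work, as an engineer would, in place of code of your own. Each camera call takes 0.05 s, during which the arm holds its last target. There are 200 camera calls.

## Task

Get the air fitting ready for its leak test: slide the yellow cover of the blue test nest fully shut over the compartment with the fitting in it, and only then press the dead-man lever's black pad down about half way, so that its orange pointer stands in the green band and never goes deep into the red. Finish while still holding the lever pressed there with the fingers; letting go ends the test. Leave the fitting in its compartment and do not disturb the grease tin or the spanner.

Things in the scene. Friction and masses are not known exactly. Their poses are not given: they have to be found in the camera images.
- test_nest: Blue test nest fixed to the bench, 76 x 204 mm on a 96 x 212 mm flange, left or right of the lever unit. Origin: centre of its underside; y runs along it, z up. Open compartment 40 mm wide (x), y from -92 to -8 mm, floor 12 mm and rim 38 mm high; the +y half is a solid deck. Aluminium guide rails 47.5 mm high along both long sides.
- guard_cover (a joint): Slide of the yellow cover plate (66 x 100 mm, 4 mm thick, underside 39 mm above the bench, light friction of about 1.5 N, stays where left): 0 m = fully shut against its stop over the compartment, grows as it moves along the nest's +y, to 0.092 m fully open. Starts 0.06 to 0.09 open.
- cover_grip (a point): Middle of the top of the black upright grip rib on the yellow cover: 44 mm wide (nest x), 12 mm thick (nest y), top about 71 mm above the bench, 28 mm above the plate. It travels with the cover, along nest y, at nest x = 0; it lies at nest y = -49 mm when shut.
- lever_unit: Grey dead-man lever unit fixed to the bench, base 160 x 100 x 8 mm. Origin: centre of its underside, z up. Hinge axis parallel to y at x = +52, z = 36 mm; the lever points to -x (roughly to the robot), sloping up. Beside its pad, at x = -42, y = +33 to +49 mm, stands a white scale post 96 mm high with a green band above a red one.
- hold_lever (a joint): Angle of the sprung lever: 0 rad = released (raised 0.45 rad above level), grows as the pad is pressed, 0.45 = bottom stop. Pointer in the green band from 0.15 to 0.30 (middle 0.225), in the red beyond. The spring pushes back at the pad with about 4 N at 0, 9 N half way, 14 N at the bottom, and lifts it when let go.
- lever_pad (a point): Middle of the top face of the black rounded pad (46 mm long, 38 mm wide), 92 mm along the lever from the hinge and 11 mm above its centre line; it moves with the lever. About 86 mm above the bench when released, 67 mm half way, 47 mm at the bottom stop; at half way it lies at lever_unit x = -35 mm, y = 0.
- air_fitting: Air fitting, black sleeve with red end and brass nut, 20 x 58 x 18 mm, lying loose in the nest's compartment along nest y. Origin: centre of its underside.
- grease_tin: Loose round tin with a yellow lid, 70 mm wide, 33 mm high, standing behind. Bystander. Origin: centre of its underside.
- spanner: Loose steel spanner, 27 x 156 x 8 mm, lying crosswise behind the work. Bystander. Origin: centre of its underside. Above and behind it a blue air hose hangs in an arc before the machines (x over 0.67 m, y from -0.13 to 0.25 m, from 0.06 m up): keep gripper and wrist on the robot's side of it.
Not all that is in view belongs to the job. What is shaped like the air_fitting but purple is not meant.

How it is judged:
By the outcome, as a careful person would: the job done as asked, in the order asked, and still so for the second after the job is handed in, while the arm keeps its last pose, push and grip.
It also fails if it takes over 45 s, if anything falls off the work surface, if the arm or the gripper's body presses on something with over 40 N, if the wrist force passes 120 N, or if a joint passes its speed limit or range.

## Working session

There is one attempt and no reset: what is moved stays moved. The work goes in short steps, Python scripts to look and compute and a tool call to move; the robot and the scene stay as the last step left them, time stands still between calls to the robot, and variables do not carry over. Pictures are saved under pics/ and viewed, at most 10 in all, crops included, and the job is handed in when it is done.

Besides the shell and the picture viewer there is one more tool, called after "Emit:" as a command line: name --pt "numbers of a row" for each row, then --argument value for the rest. move_arm: Moves the arm, as the interface text tells. Its arguments: {"type":"object","properties":{"motion":{"type":"array","items":{"type":"array","items":{"type":"number"}}},"fingers":{"type":"number"},"force":{"type":"number"}},"required":["motion"]}

```bash
mkdir -p pics; cat > h.py <<'E'
import numpy as np, cv2
from rig import *
def px2w(cam,u,v,z=None,depth=None):
    p=camera_params(cam);K=np.array([[p['fx'],0,p['cx']],[0,p['fy'],p['cy']],[0,0,1.]])
    n=cv2.undistortPoints(np.array([[[u,v]]],float),K,np.array(p['distortion'],float))[0,0]
    T=np.linalg.inv(np.array(p['world_to_cam']));d=T[:3,:3]@np.array([n[0],n[1],1.]);o=T[:3,3]
    s=depth if depth is not None else (z-o[2])/d[2]
    return o+s*d
E
python3 - <<'E'
from h import *
ims=[]
for c in ('side','top'):
    im,d=grab_frame(c);np.save(c+'.npy',d);ims.append(im);cv2.imwrite(f'pics/{c}0.png',im)
    print(c,np.linalg.inv(np.array(camera_params(c)['world_to_cam']))[:3].round(2).tolist())
    for t in ('test_nest','cover_grip','lever_unit','lever_pad','air_fitting','grease_tin','spanner'):
        print(c,t,[(np.round(r['location'],1).tolist(),round(r['score'],2)) for r in tip_of(t,c)[:3]])
E
```

```text
side [[1.0, -0.06, 0.07, 0.49], [-0.09, -0.52, 0.85, -0.78], [-0.01, -0.85, -0.52, 0.53]]
side test_nest [([253.5, 254.8], 0.97)]
side cover_grip [([255.1, 219.5], 0.84), ([295.9, 209.8], 0.38)]
side lever_unit [([229.6, 166.7], 0.6), ([246.4, 269.1], 0.35)]
side lever_pad [([221.2, 137.9], 0.49)]
side air_fitting [([219.8, 142.0], 0.69), ([248.2, 267.8], 0.68), ([190.5, 222.8], 0.5)]
side grease_tin [([303.5, 166.1], 0.71)]
side spanner [([298.4, 207.3], 0.74), ([246.1, 270.6], 0.72)]
top [[0.0, -1.0, 0.05, 0.5], [-1.0, -0.0, -0.01, -0.01], [0.01, -0.05, -1.0, 1.01]]
top test_nest [([311.6, 198.8], 0.6)]
top cover_grip [([309.6, 192.0], 0.88), ([155.3, 225.1], 0.34)]
top lever_unit [([161.7, 215.8], 0.74), ([158.2, 134.6], 0.39)]
top lever_pad [([157.4, 221.6], 0.96)]
top air_fitting [([259.5, 253.4], 0.65), ([332.4, 206.1], 0.54)]
top grease_tin [([161.1, 131.7], 0.58)]
top spanner [([247.8, 151.0], 0.84)]
```

View pics/side0.png

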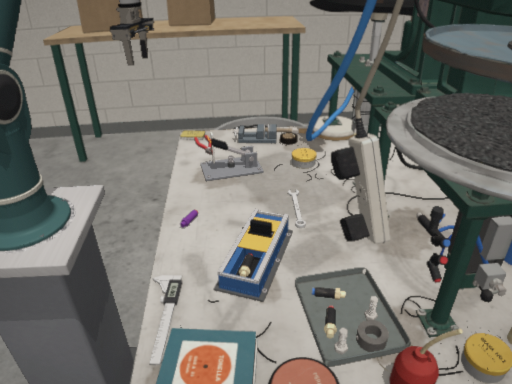

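View pics/top0.png

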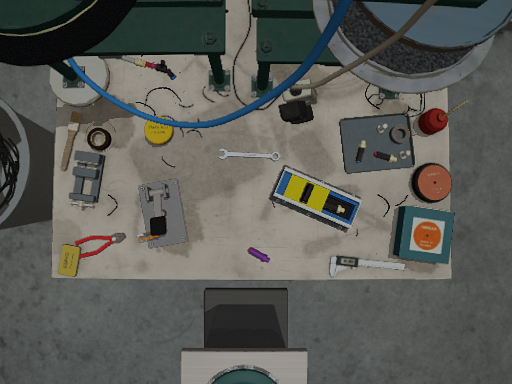

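The side view shows the blue nest at (255,255) with its yellow cover and black rib at (261,228), and the lever unit at (232,162). The top view shows the nest at (316,198), with its compartment toward the right, and the lever pad at (158,226).

Candidates for the fitting (top view):
- (340,208): black and brass, in the nest. This is the one I choose.
- (259,254): purple, a decoy.
- (360,150) and (385,157): in the tray, decoys.

For the lever, the pad is at (158,226) and the vise at (87,178) is a decoy.

```bash
python3 - <<'E'
from h import *
im=cv2.imread('pics/top0.png');d=np.load('top.npy')
def hsv(m):return cv2.cvtColor(m,cv2.COLOR_BGR2HSV)
for t in ('test_nest','lever_unit','cover_grip','lever_pad'):
    for r in outline_of(t,'top')[:1]:
        c=np.argwhere(r['region'])[:,::-1].astype(np.float32)
        z={'test_nest':.04,'lever_unit':.008,'cover_grip':.043,'lever_pad':.05}[t]
        box=cv2.boxPoints(cv2.minAreaRect(c))
        print(t,round(r['score'],2),r['rect'],[px2w('top',*b,z=z)[:2].round(3).tolist() for b in box])
# grip: high pts by depth in the nest
H=np.zeros(d.shape+(3,))
for v in range(170,250):
    for u in list(range(135,190))+list(range(270,365)): 
        if d[v,u]>0:H[v,u]=px2w('top',u,v,depth=d[v,u])
for n,(u0,u1,v0,v1,lo,hi) in {'rib':(275,345,170,230,.062,.08),'plate':(270,365,165,235,.040,.0445),'rails':(270,365,165,235,.0455,.05),'pad':(135,190,200,245,.06,.094),'post':(135,190,180,245,.0945,.11)}.items():
    P=H[v0:v1,u0:u1].reshape(-1,3);P=P[(P[:,2]>lo)&(P[:,2]<hi)]
    if len(P)<3:print(n,len(P));continue
    r=cv2.minAreaRect(P[:,:2].astype(np.float32));print(n,len(P),P.mean(0).round(4),np.round(r[0],4),np.round(r[1],4),round(r[2],1))
print('grip tip',px2w('top',309.6,192,z=.071).round(4),'pad',px2w('top',157.4,221.6,z=.086).round(4))
a=im[165:240,265:370];b=im[170:245,125:230]
cv2.imwrite('pics/crop.png',np.hstack([cv2.resize(x,None,fx=3.8,fy=3.8,interpolation=cv2.INTER_CUBIC) for x in (a,b)]))
s=get_state();print(s['ee_pos'],s['eef_rot'],s['ft_force'],s['clock'])
E
```

```text
test_nest 0.93 [269.8, 165.3, 366.6, 232.3] [[0.528, -0.056], [0.618, -0.094], [0.535, -0.294], [0.445, -0.255]]
lever_unit 0.55 [136.6, 179.5, 190.2, 246.5] [[0.564, 0.274], [0.582, 0.168], [0.424, 0.14], [0.406, 0.245]]
cover_grip 0.77 [284.9, 176.1, 327.9, 211.0] [[0.537, -0.092], [0.591, -0.113], [0.553, -0.209], [0.499, -0.187]]
lever_pad 0.91 [148.6, 190.1, 168.3, 239.4] [[0.432, 0.234], [0.553, 0.227], [0.551, 0.18], [0.429, 0.187]]Traceback (most recent call last):
  File "<stdin>", line 14, in <module>
  File "h.py", line 4, in px2w
    p=camera_params(cam);K=np.array([[p['fx'],0,p['cx']],[0,p['fy'],p['cy']],[0,0,1.]])
ValueError: time passes only in moves, steps and waits
```

```bash
sed -i 's/^def px2w/import functools\ncp=functools.lru_cache(None)(camera_params)\ndef px2w/; s/p=camera_params(cam)/p=cp(cam)/' h.py; python3 - <<'E'
from h import *
im=cv2.imread('pics/top0.png');d=np.load('top.npy')
H=np.zeros(d.shape+(3,))
for v in range(165,250):
    for u in list(range(130,195))+list(range(265,370)): 
        if d[v,u]>0:H[v,u]=px2w('top',u,v,depth=d[v,u])
for n,(u0,u1,v0,v1,lo,hi) in {'rib':(275,345,170,230,.062,.08),'plate':(270,365,165,235,.040,.0445),'rails':(270,365,165,235,.0455,.05),'pad':(135,190,200,245,.06,.094),'post':(135,190,180,245,.0945,.11)}.items():
    P=H[v0:v1,u0:u1].reshape(-1,3);P=P[(P[:,2]>lo)&(P[:,2]<hi)]
    if len(P)<3:print(n,len(P));continue
    r=cv2.minAreaRect(P[:,:2].astype(np.float32));print(n,len(P),P.mean(0).round(4),np.round(r[0],4),np.round(r[1],4),round(r[2],1))
print('grip tip',px2w('top',309.6,192,z=.071).round(4),'pad',px2w('top',157.4,221.6,z=.086).round(4))
a=im[165:240,265:370];b=im[170:245,125:230]
cv2.imwrite('pics/crop.png',np.hstack([cv2.resize(x,None,fx=3.8,fy=3.8,interpolation=cv2.INTER_CUBIC) for x in (a,b)]))
s=get_state();print(s['ee_pos'],s['eef_rot'],s['ft_force'],s['clock'])
E
```

```text
rib 100 [ 0.5448 -0.1492  0.0702] [ 0.5451 -0.1499] [0.0123 0.0438] 66.8
plate 755 [ 0.5435 -0.1535  0.0425] [ 0.5333 -0.1777] [0.2053 0.0764] 66.8
rails 627 [ 0.5349 -0.1719  0.0475] [ 0.5334 -0.1773] [0.2042 0.0762] 66.9
pad 406 [0.4675 0.2014 0.0825] [0.461  0.2024] [0.0556 0.0867] 63.0
post 21 [0.4486 0.2129 0.0959] [0.4474 0.2128] [0.0074 0.0609] 10.2
grip tip [ 0.5451 -0.1542  0.071 ] pad [0.4748 0.1986 0.086 ]
[0.19761076 0.61927701 0.21461416] [3.14147143e+00 5.61677174e-05 2.83276698e+00] [ 0.26359259 -0.32761966 -0.75054683] 1.0
```

View pics/crop.png

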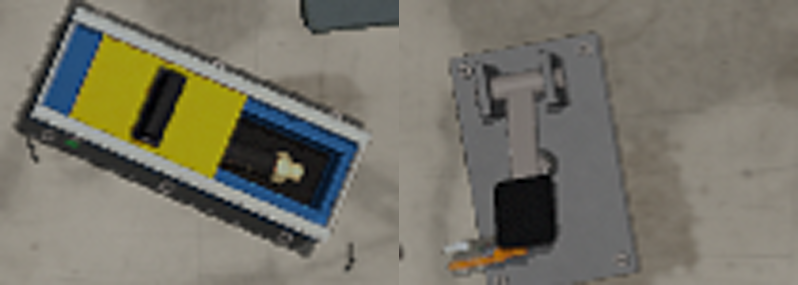

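The crop confirms the black and brass fitting in the nest's compartment (right half), the rib on the yellow cover, and the lever pad with its orange pointer at the post. The numbers:
- **Nest:** centre (0.533,-0.1775), +y at 66.8°.
- **Cover:** rib at (0.545,-0.150), so about 79 mm open. Shut, the rib will be at about (0.514,-0.2225).
- **Lever:** yaw about 10°.

The gripper's y axis is at 72.3°, so it needs a turn of about -0.9 unit.

Emit:
move_arm --pt "0.7 -0.8 0 -0.1" --pt "1.5 -1.75 0 -0.2" --pt "2.3 -2.7 0 -0.3" --pt "3.1 -3.7 0 -0.5" --pt "3.9 -4.7 0 -0.6" --pt "4.7 -5.7 0 -0.7" --pt "5.4 -6.7 0 -0.8" --pt "6.0 -7.7 0 -0.9" --fingers 1.0 --force 8

```text
clock: 1.8
ee_pos: [0.4389, 0.3095, 0.2149]
eef_rot: [3.141, 0.001, 2.738]
ft_force: [0.5, -0.0, 0.4]
gripper_width: 0.999
gripper_force: 0.0
```

Emit:
move_arm --pt "0.4 -1.1 0 0" --pt "0.8 -2.3 0 0" --pt "1.2 -3.5 0 0" --pt "1.6 -4.7 0 0" --pt "2.0 -5.9 0 0" --pt "2.3 -7.1 0 0" --pt "2.5 -8.3 0 0" --pt "2.6 -9.5 0 0"

```text
clock: 2.6
ee_pos: [0.5421, -0.0708, 0.2149]
eef_rot: [3.141, 0.001, 2.739]
ft_force: [0.6, 1.0, -0.5]
gripper_width: 1.0
gripper_force: 0.0
```

Emit:
move_arm --pt "0.05 -1.0 -0.5 0" --pt "0.1 -1.8 -1.2 0" --pt "0.1 -2.05 -2.0 0" --pt "0.1 -2.05 -2.6 0" --pt "0.1 -2.05 -2.8 0" --pt "0.1 -2.05 -2.8 0"

```text
clock: 3.2
ee_pos: [0.5451, -0.1503, 0.1018]
eef_rot: [-3.141, -0.002, 2.739]
ft_force: [-0.1, 0.3, 1.6]
gripper_width: 1.001
gripper_force: 0.0
```

Emit:
move_arm --pt "0 0 -0.5 0" --pt "0 0 -0.9 0" --pt "0 0 -1.2 0" --pt "0 0 -1.3 0" --pt "0 0 -1.3 0"

```text
clock: 3.7
ee_pos: [0.5459, -0.1505, 0.0509]
eef_rot: [3.141, 0.0, 2.739]
ft_force: [0.1, -0.3, 0.8]
gripper_width: 0.997
gripper_force: 0.0
```

Emit:
move_arm --pt "0 0 0 0" --pt "0 0 0 0" --pt "0 0 0 0" --pt "0 0 0 0" --pt "0 0 0 0" --pt "0 0 0 0" --pt "0 0 0 0" --pt "0 0 0 0" --fingers 0 --force 8

```text
clock: 4.5
ee_pos: [0.5456, -0.1508, 0.0506]
eef_rot: [3.142, -0.0, 2.738]
ft_force: [0.6, -0.1, 0.6]
gripper_width: 0.328
gripper_force: 0.0
```

Emit:
move_arm --pt "0 0 0 0" --pt "0 0 0 0" --pt "0 0 0 0" --pt "0 0 0 0" --pt "0 0 0 0"

```text
clock: 5.0
ee_pos: [0.5456, -0.1506, 0.0506]
eef_rot: [3.141, 0.0, 2.739]
ft_force: [0.1, 1.4, 0.1]
gripper_width: 0.131
gripper_force: 8.0
```

```bash
python3 - <<'E'
from h import *
im,d=grab_frame('side');cv2.imwrite('pics/grip.png',cv2.resize(im[170:310,190:350],None,fx=4,fy=4,interpolation=cv2.INTER_CUBIC))
s=get_state();print(s['ee_pos'],s['gripper_width']*.092,s['gripper_force'],s['ft_force'])
E
```

```text
[ 0.54566175 -0.1505907   0.05059864] 0.011792330363030287 7.999955713748932 [ 0.23883515  0.60031882 -1.472016  ]
```

View pics/grip.png

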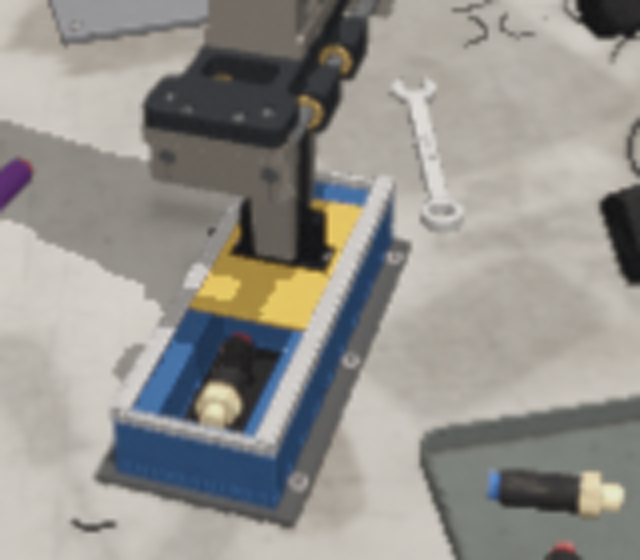

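The fingers hold the black rib (11.8 mm opening), and the red-ended fitting lies in the compartment at crop (225,385). Now I slide the cover 79 mm along (-0.394,-0.919).

Emit:
move_arm --pt "-0.1 -0.23 0 0" --pt "-0.25 -0.58 0 0" --pt "-0.4 -0.93 0 0" --pt "-0.55 -1.28 0 0" --pt "-0.67 -1.56 0 0" --pt "-0.73 -1.7 0 0" --pt "-0.76 -1.77 0 0" --pt "-0.76 -1.77 0 0"

```text
clock: 5.85
ee_pos: [0.5152, -0.222, 0.0506]
eef_rot: [-3.141, 0.0, 2.738]
ft_force: [2.1, -0.5, -2.2]
gripper_width: 0.124
gripper_force: 8.0
```

Emit:
move_arm --pt "-0.02 -0.05 0 0" --pt "-0.04 -0.1 0 0" --pt "-0.05 -0.12 0 0" --pt "-0.05 -0.12 0 0" --pt "-0.05 -0.12 0 0"

```text
clock: 6.35
ee_pos: [0.5152, -0.2221, 0.0506]
eef_rot: [3.137, -0.0, 2.742]
ft_force: [6.3, 7.5, -2.8]
gripper_width: 0.131
gripper_force: 8.0
```

Motion stopped against the end stop at the expected shut pose, with about 10 N. I relax the push, open, rise and check.

Emit:
move_arm --pt "0.02 0.06 0 0" --pt "0.03 0.09 0 0" --pt "0.03 0.09 0 0" --pt "0.03 0.09 0 0" --pt "0.03 0.09 0 0" --pt "0.03 0.09 0 0" --fingers 0.6

```text
clock: 6.95
ee_pos: [0.5142, -0.2231, 0.0506]
eef_rot: [-3.141, -0.0, 2.738]
ft_force: [0.8, 0.8, 0.1]
gripper_width: 0.598
gripper_force: 0.0
```

Emit:
move_arm --pt "0 0 0.4 0" --pt "0 0 1.2 0" --pt "0 0 2.2 0" --pt "-0.2 1.0 2.6 0.8" --pt "-0.3 2.0 2.6 1.8" --pt "-0.4 3.1 2.6 2.8" --pt "-0.5 4.2 2.6 3.8" --pt "-0.6 5.2 2.6 4.6"

```text
clock: 7.75
ee_pos: [0.49, -0.0129, 0.1549]
eef_rot: [3.141, 0.001, -3.059]
ft_force: [0.6, -0.0, -0.6]
gripper_width: 0.599
gripper_force: 0.0
```

```bash
python3 - <<'E'
from h import *
s=get_state();print(s['ee_pos'],s['eef_rot'],s['joint_positions'])
im,d=grab_frame('top');cv2.imwrite('pics/shut.png',np.hstack([cv2.resize(x,None,fx=3.8,fy=3.8,interpolation=cv2.INTER_CUBIC) for x in (im[165:240,265:370],im[170:245,125:230])]))
H=np.zeros(d.shape+(3,))
for v in range(165,250):
    for u in list(range(130,195))+list(range(275,370)):
        if d[v,u]>0:H[v,u]=px2w('top',u,v,depth=d[v,u])
def rect(n,P):
    r=cv2.minAreaRect(P[:,:2].astype(np.float32));print(n,len(P),P.mean(0).round(4),np.round(r[0],4),np.round(r[1],4),round(r[2],1))
R=H[165:235,275:370].reshape(-1,3);rect('rib',R[(R[:,2]>.062)&(R[:,2]<.08)])
P=H[:,130:195];I=im[:,130:195]
m=(I.max(2)<40)&(P[...,2]>.055)&(P[...,2]<.11);rect('padblack',P[m])
m=(P[...,2]>.004)&(P[...,2]<.013);rect('base',P[m])
g=P[m];u=np.array([.985,.174]);w=np.array([-.174,.985])
for a in (u,w):
    q=g[:,:2]@a;print(np.percentile(q,[.5,99.5]).round(4))
E
```

```text
[ 0.49000542 -0.01289648  0.15491174] [ 3.14134042e+00  7.13086795e-04 -3.05883911e+00] [-0.21895534  0.27551803  0.20628843  2.05334767 -0.07675999  0.81906027
  1.68574582]
rib 102 [ 0.5135 -0.2215  0.0702] [ 0.5137 -0.2224] [0.0126 0.0436] 66.4
padblack 274 [0.4663 0.1977 0.0863] [0.4658 0.1984] [0.0409 0.0365] 9.6
base 1728 [0.4918 0.1979 0.0079] [0.5107 0.2078] [0.208  0.1591] 0.3
[0.4422 0.6073]
[0.0634 0.1644]
```

View pics/shut.png

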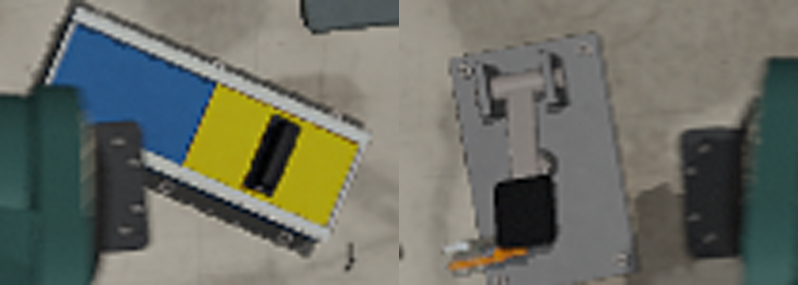

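The top view shows the yellow plate over the whole compartment (crop 210–360), with the rib at (0.5137,-0.2224), which is the shut position. The pad centre is at about (0.466,0.198), z 0.086, and half way it will be at about (0.460,0.197). I close the fingers and move above it.

Emit:
move_arm --pt "-0.1 0.9 0 0.2" --pt "-0.25 2.0 0 0.4" --pt "-0.4 3.1 -0.2 0.6" --pt "-0.55 4.1 -0.4 0.8" --pt "-0.7 4.9 -0.6 0.9" --pt "-0.75 5.3 -0.6 0.9" --pt "-0.75 5.3 -0.6 0.9" --pt "-0.75 5.3 -0.6 0.9" --fingers 0 --force 20

```text
clock: 8.6
ee_pos: [0.4607, 0.1963, 0.1306]
eef_rot: [-3.141, -0.0, -2.969]
ft_force: [0.2, 0.2, -0.0]
gripper_width: 0.005
gripper_force: 0.0
```

Emit:
move_arm --pt "0 0 -0.2 0" --pt "0 0 -0.4 0" --pt "0 0 -0.6 0" --pt "0 0 -0.75 0" --pt "0 0 -0.8 0" --pt "0 0 -0.8 0"

```text
clock: 9.2
ee_pos: [0.4602, 0.197, 0.0981]
eef_rot: [-3.141, -0.001, -2.969]
ft_force: [-0.3, -1.0, 0.1]
gripper_width: 0.004
gripper_force: 0.0
```

Emit:
move_arm --pt "0 0 -0.15 0" --pt "0 0 -0.3 0" --pt "0 0 -0.42 0" --pt "0 0 -0.53 0" --pt "0 0 -0.62 0" --pt "0 0 -0.68 0" --pt "0 0 -0.68 0" --pt "0 0 -0.68 0"

```text
clock: 10.0
ee_pos: [0.4594, 0.1973, 0.0716]
eef_rot: [3.142, -0.002, -2.968]
ft_force: [-3.3, -0.6, 9.4]
gripper_width: 0.006
gripper_force: 3.8
```

```bash
python3 - <<'E'
from h import *
im,d=grab_frame('side');cv2.imwrite('pics/press.png',cv2.resize(im[110:200,170:290],None,fx=6,fy=6,interpolation=cv2.INTER_CUBIC))
s=get_state();print(s['ee_pos'],s['ft_force'],s['wrist_torque'],s['clock'])
E
```

```text
[0.45940346 0.19727202 0.07158522] [-4.15365743 -0.69302545  8.88961297] [-0.1606951   1.07962461 -0.02802435] 10.05
```

View pics/press.png

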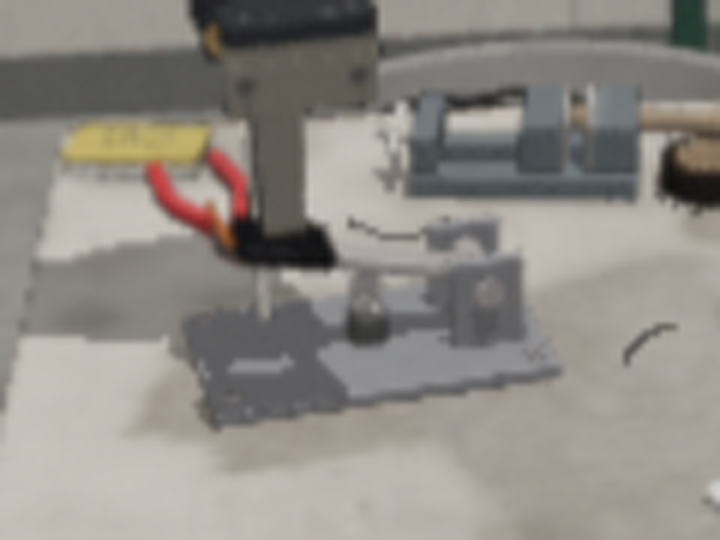

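Side view: the shut fingertips rest on the black pad (crop 285,245), pressed about half way. The forces agree (about 9.5 N), and geometry gives θ≈0.21. I verify the angle from the arm's slope in the top depth.

```bash
python3 - <<'E'
from h import *
im,d=grab_frame('top');im2,d2=grab_frame('side');d0=np.load('top.npy');s0=np.load('side.npy')
c=np.array([.497,.2035]);u=np.array([.985,.174]);w=np.array([-.174,.985])
def f(n,cam,d,us,vs):
    P=np.array([px2w(cam,a,b,depth=d[b,a]) for b in vs for a in us if d[b,a]>0])
    x=(P[:,:2]-c)@u;y=(P[:,:2]-c)@w
    m=(abs(y)<.012)&(x>-.012)&(x<.036)&(P[:,2]>.03)&(P[:,2]<.11)
    if m.sum()<6:print(n,m.sum());return
    k=np.polyfit(x[m],P[m,2],1);print(n,m.sum(),'theta',round(.45+np.arctan(k[0]),3),'z at x=0',round(k[1],4))
f('top before','top',d0,range(130,195),range(165,250));f('top now','top',d,range(130,195),range(165,250))
f('side before','side',s0,range(190,275),range(120,190));f('side now','side',d2,range(190,275),range(120,190))
# orange pointer
h=cv2.cvtColor(im2,cv2.COLOR_BGR2HSV);m=cv2.inRange(h,(8,150,120),(20,255,255))[120:190,195:240]
Q=np.argwhere(m)+[120,195];print([(int(b),int(a),px2w('side',b,a,depth=d2[a,b]).round(3).tolist()) for a,b in Q][:12])
cv2.imwrite('pics/ptr.png',cv2.resize(im[200:250,130:190],None,fx=10,fy=10,interpolation=cv2.INTER_CUBIC))
print(get_state()['ft_force'])
E
```

```text
top before 167 theta 0.057 z at x=0 0.062
top now 131 theta 0.241 z at x=0 0.0508
side before 105 theta 0.376 z at x=0 0.0532
side now 108 theta 0.421 z at x=0 0.0459
[(205, 146, [0.427, 0.22, 0.067]), (206, 147, [0.43, 0.211, 0.068]), (206, 148, [0.43, 0.21, 0.065]), (207, 148, [0.433, 0.211, 0.065]), (207, 149, [0.433, 0.201, 0.067]), (208, 150, [0.436, 0.197, 0.065])]
[-4.35090884 -1.59911721  8.54419945]
```

View pics/ptr.png

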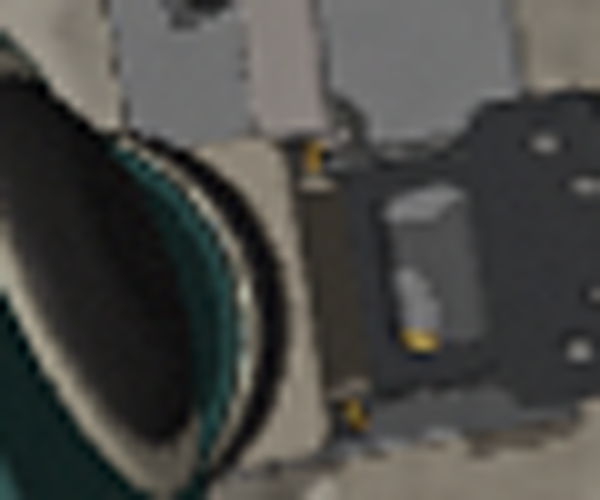

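The gripper hides the pointer from above, but the arm's drop at 52 mm from the hinge (11.2 mm) gives θ≈0.21. The slope change (0.18) and the force roughly agree, so it is inside the green band. I hold briefly to confirm it is steady, then hand in.

Emit:
move_arm --pt "0 0 -0.02 0" --pt "0 0 -0.02 0" --pt "0 0 -0.02 0" --pt "0 0 -0.02 0" --pt "0 0 -0.02 0" --pt "0 0 -0.02 0"

```text
clock: 10.75
ee_pos: [0.4593, 0.1973, 0.0708]
eef_rot: [3.142, -0.002, -2.968]
ft_force: [-4.2, -1.0, 9.2]
gripper_width: 0.004
gripper_force: 3.9
```

```bash
python3 -c "
from rig import *
s=get_state();print(s['ee_pos'],s['ft_force'])
print(hand_in())"
```

```text
[0.4593238  0.19728158 0.07082878] [-4.21766094 -1.00175856  9.18197663]
the job is handed in; nothing more can be done
None
```

The job is handed in at about 10.8 s: the cover is fully shut over the fitting, and the fingers are holding the lever at about 0.2 rad, inside the green band by geometry and force, though the gripper hid the pointer from view.

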